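Release the spring-barred battery pack and put it on charge

TASK

The black battery pack with the blue rib is locked into the beige instrument's battery bay by a spring bar. Take the orange-handled fork from its white caddy, straddle the bar with its prongs and push the red collar sideways, away from the pack, until the pack pops up; then put the fork back in its caddy and set the pack down upright, flat on the floor of the grey charging tray, without dropping it. Work the bar only with the fork, never with the gripper, and leave the mug and the bottle where they are.

Things in the scene. Friction and masses are not known exactly. Their poses are not given: they have to be found in the camera images.
- bay: Beige battery bay, fixed. Origin under it on the bench, z up, y along the spring bar from its outer end towards the pack. Base 150 mm (x) by 180 (y), top 12 mm up. The bar lies over x = 0, axis 55 mm up, through two aluminium cheeks 50 mm wide in x, tops 68 mm up: inner at y = -6 to +2 mm, outer at y = -82 to -72. Instrument head at x = +75 to +140, 97 mm high.
- bay_axis (a point): Fixed point on the bar's axis at bay x = 0, y = -19 mm, 55 mm above the bench, axes as the bay's: the middle of the 26 mm gap, open above, between the inner cheek (face 13 mm to +y) and the red collar at rest (face 13 mm to -y). The fork goes in here.
- bay_well (a point): Centre of the pack's well in the bay, on the bench at bay y = +45 mm, axes as the bay's. Walls 62 mm high, about 1.5 mm clear of the pack. A sprung plate in it lifts the pack straight up 20 mm (underside from 20 to 40 mm above the bench) once the bar is out of its lug; the pack then stands loose, still guided by the walls until its underside is over 62 mm up.
- springbar: Steel bar 10 mm thick with red collar 30 mm across. Origin on the axis at the collar's pack-side face; axes as the bay's. Slides along bay y only: pushed to -y up to 22 mm against a spring (3 N at rest, 5.6 N fully back, up to 3 N more of friction while linked). Tip sits 12 mm deep in the pack's lug: about 13 mm back frees it. Let go, it springs back, below the raised lug.
- pack: Battery pack, black with blue rib and lug, 0.3 kg: body 90 mm (x) by 50 (y) by 60 high. Origin at the centre of its underside, z up; in the bay its axes are the bay's. The lug on its -y side, 40 mm wide in x, stands 14 mm out, 24 to 50 mm above the underside, with a 14 mm square pocket that the bar sits in.
- pack_rib (a point): Grasp point on the pack's blue rib. The rib is 70 mm long (x), 22 mm thick (y) and 33 mm high, on top of the pack's body. The point lies 83 mm above the pack's underside, 10 mm below the rib's top and 23 mm above the body's top. Axes as the pack's.
- fork_grip (a point): Centre of the release fork's orange handle: 26 mm (x) by 20 mm (y) by 56 mm high. The fork, 0.12 kg, 104 mm long, stands in its caddy prongs down; this point is 76 mm above the prong tips. Axes: z up along the handle, x from prong to prong, y through the prongs' thickness.
- fork_foot (a point): Point between the fork's prong tips, mid-thickness; axes as the handle's. Two steel prongs 34 mm long, 10 mm wide (x), 14 mm thick (y), 16 mm gap between them, which fits over the bar when the fork's x is across the bar. With the tips 14 mm below the bar's axis the closed end of the gap is 5 mm above the collar.
- caddy: White open-topped caddy for the fork, fixed: outside 64 mm (x) by 42 mm (y) by 45 mm high, walls and floor 5 mm. Origin under its centre on the bench; the fork's x goes along the caddy's x.
- tray: Grey charging tray, fixed: open box outside 130 mm (x) by 104 mm (y), walls 24 mm high, walls and floor 5 mm (a solid 18 mm high end piece at +x). Origin under the box's centre on the bench. The pack goes in with its x along the tray's x, either way round.
- mug: Blue mug, 90 mm high, 80 mm across; origin under its centre. Leave alone.
- bottle: Amber bottle, 130 mm high, 52 mm across; origin under its centre. Leave alone.
Mind the look-alikes: they are no part of the job. Leave any pink look-alike of the pack alone. Leave any purple look-alike of the part that bears fork_grip alone.

How it is judged:
By the outcome, as a careful person would: the job done as asked, in the order asked, and still so for the second after the job is handed in, with the robot touching nothing.
It also fails if it takes over 72 s, if anything falls off the work surface, if the arm or the gripper's body presses on something with over 40 N, if the wrist force passes 120 N, or if a joint passes its speed limit or range.

ROBOT

A 6-joint arm with a two-finger parallel gripper is mounted at the origin on the work surface. World frame = base frame: x ahead of the robot, y to its left, z up, the work surface at z = 0. Lengths are in m, angles in degrees, forces in N, time in s.
With the tool pointing down it reaches from about 0.25 to 0.725 m from the base axis. Payload 9.7 kg.
Tool frame: the origin (TCP) lies between the finger pads; the fingertips stand 22 mm ahead of it and the grasp point (between the pads) lies 3 mm ahead of it; z points along the fingers, y is the line along which they close (so a half turn about z gives the same grasp; the last joint's range is limited). The gripper opens to 85 mm and grips with 20 to 120 N. Pads are 22 mm wide; open, the fingers measure 114 mm over their backs; the gripper's body (76 mm by 85 mm) begins 54 mm behind the grasp point. The pads swing forward as they close: fully open they stand 13 mm farther back than shut.
Start: joints at [-64.916, 4.979, 10.078, 95.1, 0, 90], TCP at [0.233, -0.498, 0.253] pointing down, gripper open.
Joint ranges: [-179.16, 179.16], [-48.56, 103.87], [-65.8, 70.77], [-126.05, 130.52], [-82.76, 87.17], [-180, 180]. Speed limits (degrees/s): [127.2, 127.2, 147.25, 180, 180, 180].

INTERFACE

Orientations are given as [roll, pitch, yaw] about the fixed x, y, z axes, in that order (R = Rz(yaw) Ry(pitch) Rx(roll)).
In Python, from workcell import bot, viewer, finder gives the robot as it stands.
- The arm moves only by the tool move_arm, never from a script. Its arguments are lists of equal length, an entry for each row: "offset": the shift along the tool's x, y, z in cm, a list of three; "twist": the turn, a rotation vector about the tool's x, y, z in rad, a list of three; "grip": the opening, from 0 (shut) to 1 (fully open). In form: {"offset": [[x, y, z], ...], "twist": [[ax, ay, az], ...], "grip": [grip, ...]}. A call has 1 to 5 rows; each row shifts and turns the commanded pose from where the row before left it, along the tool's axes as they then stand; what a row does not reach is not made up. A row lasts 1/10 s, in which the tool goes at most 50 mm and 8.59 degrees, less where a joint would pass 70% of its speed; a pose out of reach is approached as far as the arm can. A call is refused whole if a number of a shift passes 5 or a number of a turn 0.15, either way. A call with a gripper value outside its range is refused whole. The fingers move at their own pace and stop on an object; "force" is the grip in N (left out, the last holds). Time passes only in rows, so rows that do not move let the fingers close. It gives the time, the measured TCP pose, the force, the opening and the grip force at its end, in the units of the state.
- bot.get_obs(): the state, without advancing time (a new reading comes with each control period).
- viewer.camera(name): name is "side" or "top"; returns a dict with "color" (400x640x3 uint8, red, green, blue), "depth" (400x640 float32, m along the optical axis (not along the pixel's ray), 0 where there is no reading), "vfov" (degrees; the focal length in pixels is half the picture's height over the tangent of half this angle, whatever the lens; pixels are square), "cx", "cy" (the principal point, pixels), "position" and "attitude" of the camera in the world. Camera axes: x right, y down, z forward; pixel columns grow to the right and rows downward; lengths in m; the calibration is good to about 2 mm. A picture is of the moment at which its call begins.
- bot.job_done(): hands the job in; it is judged then, once.
Trained networks look in a picture, given as the dict that the camera call returned (one of the last four; its "shot" number tells which), for a name from the list of things; names that differ only in an ending like _2 or _b are one class to them, and where a whole thing is asked for, a point or a joint stands for the part that bears it (a point fixed in the world has none). Each returns a list of dicts, best first, with "p" (0 to 1); they miss things now and then, are a little off and sometimes report something else, mostly with a low value. They report only what shows in the picture. A call takes as long as a camera call. They do not tell look-alikes from the thing itself.
- finder.boxes_of(picture, thing): "position" ([column, row] in pixels, amid what is visible of it).
- finder.pinpoint(picture, thing): "position" ([column, row] in pixels: a listed point, or the origin of a listed thing).
The state is a dict: "time": time; "q": joint angles; "qd": joint speeds; "joint_efforts": joint torques, N m; "ee_pos": TCP position; "tcp_rot": TCP orientation; "wrist_force": force on the tool from outside, world axes, zero at the start; "torque": the same for the moment, N m; "opening": finger opening in m; "grasp_force": force on a finger pad.
Only numpy, scipy, OpenCV 4.12 (cv2) and the standard library are available. Lean on these libraries where they do the work, as an engineer would, in place of code of your own. Each camera call takes 0.05 s, during which the arm holds its last target. There are 200 camera calls.

## Working session

There is one attempt and no reset: what is moved stays moved. The work goes in short steps, Python scripts to look and compute and a tool call to move; the robot and the scene stay as the last step left them, time stands still between calls to the robot, and variables do not carry over. Pictures are saved under pics/ and viewed, at most 10 in all, crops included, and the job is handed in when it is done.

Besides the shell and the picture viewer there is one more tool, called after "Emit:" as name(argument=value, ...) on one line, values as JSON. move_arm: Moves the arm, as the interface text tells. Its arguments: {"type":"object","properties":{"offset":{"type":"array","items":{"type":"array","items":{"type":"number"}}},"twist":{"type":"array","items":{"type":"array","items":{"type":"number"}}},"grip":{"type":"array","items":{"type":"number"}},"force":{"type":"number"}},"required":["offset","twist","grip"]}

```bash
ls; mkdir -p pics; cat > h.py <<'E'
import numpy as np, cv2
from scipy.spatial.transform import Rotation as R
from workcell import bot, viewer, finder
def f_of(p): return p["color"].shape[0]/2/np.tan(np.radians(p["vfov"])/2)
def rot(p):
    a=np.array(p["attitude"],float)
    return a if a.shape==(3,3) else R.from_euler('xyz',a,degrees=True).as_matrix()
def ray(p,uv):
    f=f_of(p); d=np.array([(uv[0]-p["cx"])/f,(uv[1]-p["cy"])/f,1.]); return rot(p)@d
def at_z(p,uv,z):
    d=ray(p,uv); c=np.array(p["position"]); return c+d*(z-c[2])/d[2]
def at_depth(p,uv):
    u,v=int(round(uv[0])),int(round(uv[1])); return np.array(p["position"])+ray(p,uv)*p["depth"][v,u]
def cloud(p):
    v,u=np.mgrid[0:400,0:640]; f=f_of(p)
    d=np.stack([(u-p["cx"])/f,(v-p["cy"])/f,np.ones_like(u,float)],-1)*p["depth"][...,None]
    return d@rot(p).T+np.array(p["position"])
def save(p,n): cv2.imwrite(f"pics/{n}.png",p["color"][...,::-1])
E
python3 - <<'E'
from h import *
np.set_printoptions(precision=4,suppress=True)
for n in("top","side"):
    p=viewer.camera(n); save(p,n+"0"); np.savez(n+"0.npz",c=cloud(p),color=p["color"])
    print(n,p["position"],p["attitude"],p["vfov"],p["cx"],p["cy"],{k for k in p})
    for t,z in dict(bay=0,bay_axis=.055,bay_well=0,springbar=.055,pack=.02,pack_rib=.103,fork_grip=.081,fork_foot=.005,caddy=0,tray=0,mug=0,bottle=0).items():
        for r in finder.pinpoint(p,t)[:3]:
            print(t,round(r["p"],2),np.round(r["position"],1),at_z(p,r["position"],z)[:2])
print(bot.get_obs())
E
```

```text
pics
top [ 0.3743 -0.043   0.9572] [-167.247     0.096   -91.0122] 57.520592079602245 318.836195614556 198.43659086359125 {'cy', 'color', 'attitude', 'shot', 'depth', 'cx', 'vfov', 'position'}
bay 0.61 [309.2 208.7] [ 0.5632 -0.019 ]
bay_axis 0.59 [317.6 198.2] [ 0.5791 -0.042 ]
bay_well 0.78 [294.4 211.9] [0.5552 0.0207]
springbar 0.53 [324.  200.6] [ 0.5726 -0.0581]
pack 0.89 [293.6 210. ] [0.5565 0.0214]
pack 0.56 [296.4 278.6] [0.381  0.0148]
pack 0.37 [316.9 200. ] [ 0.5823 -0.04  ]
pack_rib 0.67 [294. 204.] [0.555  0.0147]
fork_grip 0.69 [423.6 238.1] [ 0.4702 -0.2952]
fork_grip 0.61 [456.9 220.6] [ 0.5113 -0.3796]
fork_grip 0.34 [291.  204.3] [0.5591 0.0236]
fork_foot 0.64 [448.6 227.8] [ 0.5045 -0.385 ]
fork_foot 0.52 [416.9 245.5] [ 0.4596 -0.2981]
caddy 0.66 [415.4 242.6] [ 0.4677 -0.2961]
mug 0.76 [409.3 155.2] [ 0.709  -0.2976]
bottle 0.92 [189.6 155. ] [0.7207 0.3105]
bottle 0.2 [409.  154.8] [ 0.7102 -0.2969]
side [0.3516 0.8375 0.6203] [-120.0018    1.4293 -168.3491] 51.37105827668718 327.27550246695426 201.63257763709103 {'cy', 'color', 'attitude', 'shot', 'depth', 'c
[... 423 characters left out ...]
_foot 0.75 [370.2 188.2] [ 0.4665 -0.3069]
fork_foot 0.51 [364.  181.8] [ 0.4911 -0.347 ]
caddy 0.62 [370.3 187.5] [ 0.4677 -0.3209]
tray 0.61 [323.4 351.5] [0.4796 0.3287]
mug 0.86 [296.6 186.2] [ 0.7008 -0.293 ]
{'time': 1.3, 'q': array([-64.916 ,   4.9782,  10.0779,  95.0976,   0.001 ,  89.998 ]), 'qd': array([ 0.0351,  0.0022,  0.0826,  0.0629, -0.1316, -0.0144]), 'joint_efforts': array([  0.0017, -52.0101,  46.4856,   0.0021,   0.0002,   0.    ]), 'ee_pos': array([ 0.2332, -0.4981,  0.2533]), 'tcp_rot': array([179.9978,  -0.001 ,  25.086 ]), 'wrist_force': array([-0.12  ,  0.1018, -0.8909]), 'torque': array([-0.0001,  0.0169,  0.0436]), 'grasp_force': 0.0, 'opening': 0.0854825851139086}
```

View images.

View pics/top0.png

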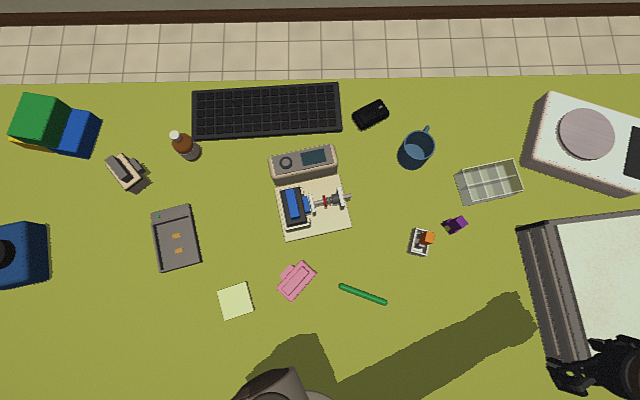

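View pics/side0.png

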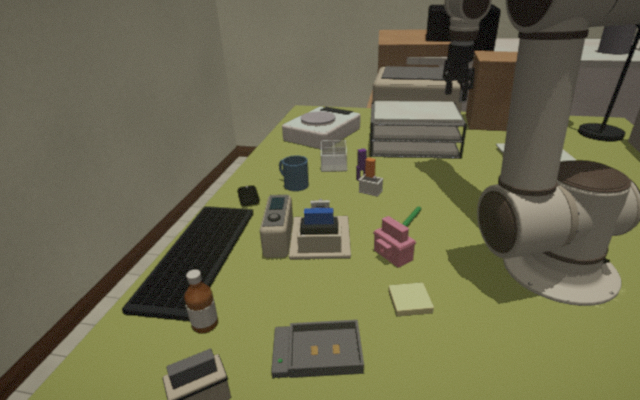

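```bash
cat > m.py <<'E'
from h import *
np.set_printoptions(precision=4,suppress=True)
T=np.load("top0.npz");S=np.load("side0.npz")
def sel(D,lo,hi,cond=None):
    c=D["c"];m=np.all((c>lo)&(c<hi),-1)
    col=D["color"]; h=cv2.cvtColor(col,cv2.COLOR_RGB2HSV).astype(int)
    if cond: m&=cond(h[...,0],h[...,1],h[...,2])
    return c[m]
def rect(n,P):
    if len(P)<5: print(n,len(P));return
    r=cv2.minAreaRect((P[:,:2]*1000).astype(np.float32)); print(n,len(P),"ctr",np.round(r[0],1),"size",np.round(r[1],1),"ang",round(r[2],1),"z",np.percentile(P[:,2],[5,50,95]),"mean",P.mean(0))
blue=lambda h,s,v:(h>100)&(h<125)&(s>120)
org=lambda h,s,v:(h>5)&(h<20)&(s>150)&(v>120)
red=lambda h,s,v:((h<6)|(h>174))&(s>130)&(v>70)
wht=lambda h,s,v:(s<60)
gry=lambda h,s,v:(s<70)
for n,D in(("T",T),("S",S)):
    rect(n+" rib",sel(D,[.45,-.08,.107],[.66,.12,.13],blue))
    rect(n+" lug/blue",sel(D,[.45,-.08,.03],[.66,.12,.107],blue))
    rect(n+" handle",sel(D,[.40,-.36,.095],[.54,-.22,.13],org))
    rect(n+" handle all",sel(D,[.40,-.36,.04],[.54,-.22,.13],org))
    rect(n+" collar",sel(D,[.45,-.15,.03],[.68,.05,.08],red))
    rect(n+" caddy",sel(D,[.40,-.36,.036],[.54,-.22,.055],wht))
    rect(n+" tray",sel(D,[.38,.2,.014],[.64,.42,.04],gry))
    rect(n+" trayall",sel(D,[.38,.2,.003],[.64,.42,.04],gry))
    rect(n+" head",sel(D,[.5,-.12,.088],[.75,.12,.105]))
    rect(n+" base",sel(D,[.42,-.14,.007],[.63,.12,.017],lambda h,s,v:s<110))
    rect(n+" bar",sel(D,[.45,-.16,.057],[.66,-.02,.08],wht))
E
python3 m.py
```

```text
T rib 261 ctr [556.5  19.7] size [70.  21.4] ang 12.1 z [0.1104 0.1131 0.1153] mean [0.5558 0.0196 0.113 ]
T lug/blue 118 ctr [563.3   4.7] size [79.2 45.1] ang 9.6 z [0.067  0.0707 0.1015] mean [ 0.5571 -0.0051  0.0752]
T handle 90 ctr [ 470.6 -300.5] size [19.2 25.7] ang 71.5 z [0.1059 0.108  0.1102] mean [ 0.4705 -0.3007  0.108 ]
T handle all 90 ctr [ 470.6 -300.5] size [19.2 25.7] ang 71.5 z [0.1059 0.108  0.1102] mean [ 0.4705 -0.3007  0.108 ]
T collar 22 ctr [571.4 -59.3] size [22.4  6.4] ang 13.3 z [0.0572 0.0671 0.0705] mean [ 0.5702 -0.0592  0.0659]
T caddy 178 ctr [ 467.2 -298. ] size [42.7 64.2] ang 73.2 z [0.038  0.0441 0.0517] mean [ 0.4631 -0.2923  0.044 ]
T tray 873 ctr [532.6 340.8] size [243.4 105.2] ang 14.3 z [0.0148 0.0194 0.0251] mean [0.5127 0.3366 0.0199]
T trayall 2159 ctr [532.6 340.8] size [243.4 105.2] ang 14.3 z [0.0033 0.007  0.024 ] mean [0.4937 0.3333 0.0114]
T head 1100 ctr [614.1 -16.9] size [167.6 155.7] ang 12.1 z [0.0885 0.0911 0.0957] mean [ 0.6691 -0.0048  0.0915]
T base 1939 ctr [567.3 -26.6] size [152.8 179.2] ang 11.5 z [0.0085 0.0111 0.0139] 
[... 574 characters left out ...]
7 -0.297   0.1069]
S collar 0
S caddy 146 ctr [ 465.1 -296.7] size [44.1 64.5] ang 73.7 z [0.037  0.0421 0.0489] mean [ 0.4642 -0.291   0.0421]
S tray 1735 ctr [491.2 330.9] size [159.  107.2] ang 14.1 z [0.015  0.0183 0.0242] mean [0.5078 0.3414 0.0193]
S trayall 4127 ctr [491.2 330.9] size [159.  107.2] ang 14.1 z [0.0034 0.0086 0.0235] mean [0.4915 0.3329 0.0113]
S head 783 ctr [617.  -18.7] size [167.7 150.4] ang 15.1 z [0.0887 0.091  0.1016] mean [0.6416 0.0086 0.0923]
S base 777 ctr [555.6  -5.7] size [210.8 174.8] ang 34.2 z [0.0082 0.0108 0.0145] mean [0.5416 0.0104 0.0109]
S bar 113 ctr [579.2 -75.7] size [ 97.7 143.2] ang 86.4 z [0.0578 0.0649 0.068 ] mean [ 0.5806 -0.0914  0.0645]
```

```bash
python3 -c "
import cv2
a=cv2.imread('pics/top0.png'); 
b=[cv2.resize(a[y:y+100,x:x+130],None,fx=6,fy=6,interpolation=cv2.INTER_NEAREST)[:600,:780] for x,y in((250,145),)]
c=cv2.resize(a[195:275,130:225],(380,300)); d=cv2.resize(a[205:265,390:480],(400,300))
cv2.imwrite('pics/c1.png',b[0]); cv2.imwrite('pics/c2.png',cv2.hconcat([c,d]))"
```

```text
(no output)
```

View pics/c1.png

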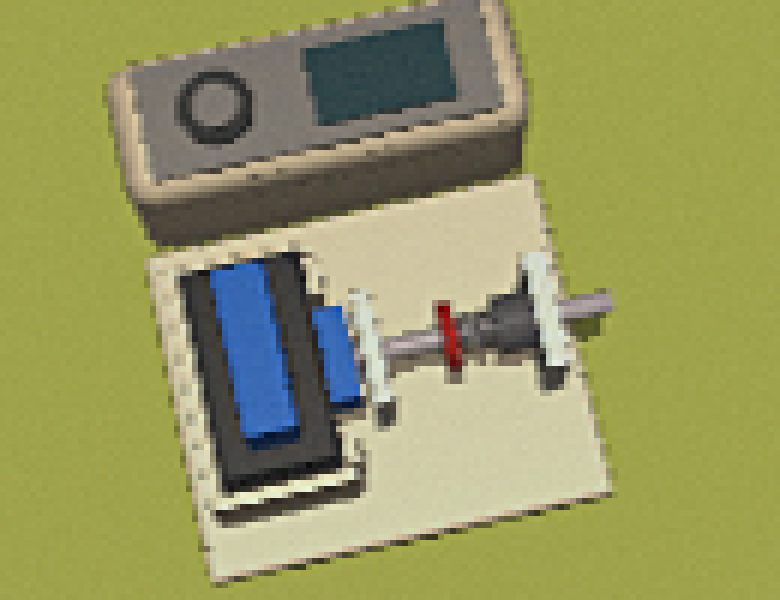

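View pics/c2.png

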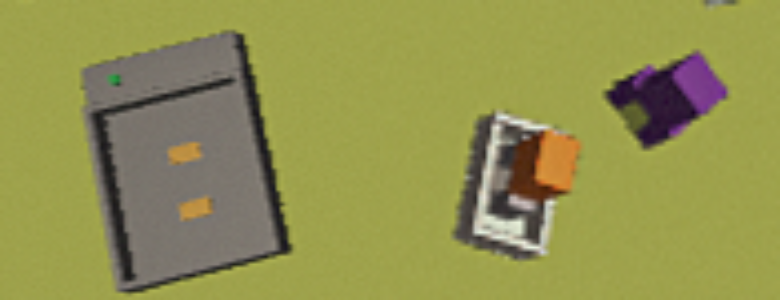

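```bash
cat >> h.py <<'E'
def plan(tgt,yaw,n):
    """rows from the present pose to TCP tgt (mm), tool down, tool-x heading yaw, n rows"""
    o=bot.get_obs(); p=np.array(o["ee_pos"]); r0=R.from_euler('xyz',o["tcp_rot"],degrees=True)
    w=(r0.inv()*R.from_euler('xyz',[180,0,yaw],degrees=True)).as_rotvec()
    step=(np.array(tgt)/1000-p)/n
    print("now",np.round(p*1000,1),np.round(o["tcp_rot"],1),"t",round(o["time"],2),"F",np.round(o["wrist_force"],1),"open",round(o["opening"]*1000,1),"gf",o["grasp_force"])
    print("off",[[float(round(x,2)) for x in (r0*R.from_rotvec(w*i/n)).inv().apply(step)*100] for i in range(n)],"tw",[float(round(x,3)) for x in w/n])
E
python3 - <<'E'
from m import *
from h import plan
for D in(T,S):
    c=D["c"].reshape(-1,3); a=np.array([.233,-.498]);d=np.array([.24,.2]);L=np.hypot(*d);d/=L
    q=c[:,:2]-a; s=q@d; w=np.abs(q@[-d[1],d[0]]); m=(s>.1)&(s<L+.05)&(w<.1); print(c[m,2].max())
    rect("tray",sel(D,[.38,.26,.014],[.62,.42,.04],lambda h,s,v:(s<70)))
    rect("purple",sel(D,[.45,-.46,.06],[.58,-.33,.16],lambda h,s,v:(h>125)&(h<160)))
plan([470,-300,200],-17,8)
E
```

```text
T rib 261 ctr [556.5  19.7] size [70.  21.4] ang 12.1 z [0.1104 0.1131 0.1153] mean [0.5558 0.0196 0.113 ]
T lug/blue 118 ctr [563.3   4.7] size [79.2 45.1] ang 9.6 z [0.067  0.0707 0.1015] mean [ 0.5571 -0.0051  0.0752]
T handle 90 ctr [ 470.6 -300.5] size [19.2 25.7] ang 71.5 z [0.1059 0.108  0.1102] mean [ 0.4705 -0.3007  0.108 ]
T handle all 90 ctr [ 470.6 -300.5] size [19.2 25.7] ang 71.5 z [0.1059 0.108  0.1102] mean [ 0.4705 -0.3007  0.108 ]
T collar 22 ctr [571.4 -59.3] size [22.4  6.4] ang 13.3 z [0.0572 0.0671 0.0705] mean [ 0.5702 -0.0592  0.0659]
T caddy 178 ctr [ 467.2 -298. ] size [42.7 64.2] ang 73.2 z [0.038  0.0441 0.0517] mean [ 0.4631 -0.2923  0.044 ]
T tray 873 ctr [532.6 340.8] size [243.4 105.2] ang 14.3 z [0.0148 0.0194 0.0251] mean [0.5127 0.3366 0.0199]
T trayall 2159 ctr [532.6 340.8] size [243.4 105.2] ang 14.3 z [0.0033 0.007  0.024 ] mean [0.4937 0.3333 0.0114]
T head 1100 ctr [614.1 -16.9] size [167.6 155.7] ang 12.1 z [0.0885 0.0911 0.0957] mean [ 0.6691 -0.0048  0.0915]
T base 1939 ctr [567.3 -26.6] size [152.8 179.2] ang 11.5 z [0.0085 0.0111 0.0139] 
[... 1338 characters left out ...]
2] ang 14.3 z [0.0148 0.0193 0.0249] mean [0.511  0.3355 0.0197]
purple 163 ctr [ 506. -380.] size [25.4 20.4] ang 35.0 z [0.0634 0.1012 0.1048] mean [ 0.5042 -0.3769  0.0925]
0.10933089846731148
tray 1735 ctr [491.2 330.9] size [159.  107.2] ang 14.1 z [0.015  0.0183 0.0242] mean [0.5078 0.3414 0.0193]
purple 92 ctr [ 502.5 -374.9] size [21.5 20.2] ang 22.0 z [0.0634 0.0857 0.1031] mean [ 0.5032 -0.3725  0.085 ]
now [ 233.2 -498.1  253.3] [180.   -0.   25.1] t 1.3 F [-0.1  0.1 -0.9] open 85.5 gf 0.0
off [[3.73, -0.99, 0.67], [3.62, -1.33, 0.67], [3.49, -1.65, 0.67], [3.32, -1.97, 0.67], [3.13, -2.26, 0.67], [2.91, -2.54, 0.67], [2.66, -2.79, 0.67], [2.39, -3.03, 0.67]] tw [0.0, -0.0, 0.092]
```

Emit:
move_arm(offset=[[3.73,-0.99,0.67],[3.62,-1.33,0.67],[3.49,-1.65,0.67],[3.32,-1.97,0.67],[3.13,-2.26,0.67]], twist=[[0,0,0.092],[0,0,0.092],[0,0,0.092],[0,0,0.092],[0,0,0.092]], grip=[0.65,0.65,0.65,0.65,0.65])

```text
time: 1.8
ee_pos: [0.3822, -0.3732, 0.2196]
tcp_rot: [180.0, -0.0, -1.5]
wrist_force: [0.8, -0.4, 0.1]
opening: 0.0556
grasp_force: 0.0
```

Emit:
move_arm(offset=[[2.91,-2.54,0.67],[2.66,-2.79,0.67],[2.39,-3.03,0.67],[0,0,0]], twist=[[0,0,0.092],[0,0,0.092],[0,0,0.092],[0,0,0]], grip=[0.65,0.65,0.65,0.65])

```text
time: 2.2
ee_pos: [0.4724, -0.2972, 0.1983]
tcp_rot: [-179.9, 0.1, -17.0]
wrist_force: [-1.5, 0.3, 0.2]
opening: 0.0552
grasp_force: 0.0
```

```bash
python3 -c "
from h import *
plan([470,-300,84],-17,5)"
```

```text
now [ 472.4 -297.2  198.3] [-1.799e+02  1.000e-01 -1.700e+01] t 2.2 F [-1.5  0.3  0.2] open 55.2 gf 0.0
off [[-0.03, 0.07, 2.29], [-0.03, 0.07, 2.29], [-0.03, 0.07, 2.29], [-0.03, 0.07, 2.29], [-0.03, 0.07, 2.29]] tw [-0.0, 0.0, -0.0]
```

Emit:
move_arm(offset=[[0,0,2.5],[0,0,2.5],[0,0,2.5],[0,0,2.5],[0,0,1.6]], twist=[[0,0,0],[0,0,0],[0,0,0],[0,0,0],[0,0,0]], grip=[0.65,0.65,0.65,0.65,0.65])

```text
time: 2.7
ee_pos: [0.4691, -0.3001, 0.0819]
tcp_rot: [-180.0, 0.1, -17.1]
wrist_force: [-0.7, -0.2, 0.9]
opening: 0.0558
grasp_force: 0.0
```

Emit:
move_arm(offset=[[0,0,0],[0,0,0],[0,0,0]], twist=[[0,0,0],[0,0,0],[0,0,0]], grip=[0.65,0.65,0.65])

```text
time: 3.0
ee_pos: [0.4705, -0.3006, 0.0851]
tcp_rot: [180.0, -0.1, -17.1]
wrist_force: [-0.0, -1.2, -1.4]
opening: 0.0558
grasp_force: 0.0
```

```bash
python3 -c "
from h import *
plan([470,-300,84],-17,1)
p=viewer.camera('top'); q=viewer.camera('side')
a=cv2.resize(p['color'][190:290,370:500],(520,400)); b=cv2.resize(q['color'][110:230,310:390],(266,400))
cv2.imwrite('pics/g1.png',cv2.hconcat([a,b])[...,::-1])"
```

```text
now [ 470.5 -300.6   85.1] [ 1.80e+02 -1.00e-01 -1.71e+01] t 3.0 F [-0.  -1.2 -1.4] open 55.8 gf 0.0
off [[-0.07, -0.04, 0.11]] tw [0.001, -0.002, -0.001]
```

View pics/g1.png

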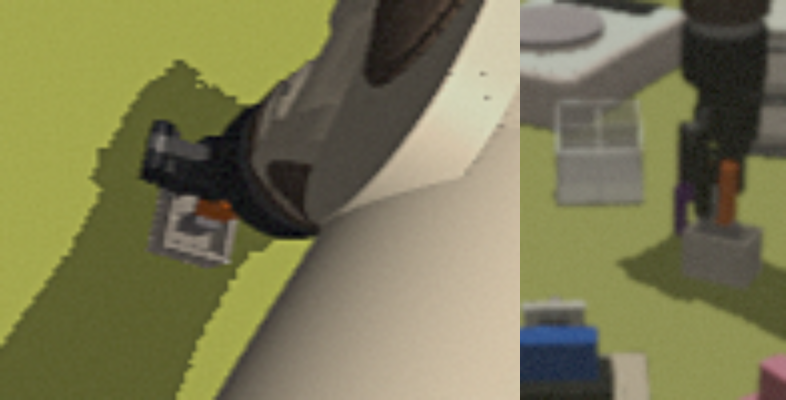

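```bash
python3 - <<'E'
from h import *
np.set_printoptions(precision=1,suppress=True)
for n in("top","side"):
    p=viewer.camera(n); c=cloud(p)*1000; h=cv2.cvtColor(p["color"],cv2.COLOR_RGB2HSV).astype(int)
    near=(abs(c[...,0]-470)<90)&(abs(c[...,1]+300)<70)
    o=near&(h[...,0]>5)&(h[...,0]<20)&(h[...,1]>150)&(c[...,2]>55)
    print(n,"orange",o.sum(),c[o].mean(0),c[o].min(0),c[o].max(0))
    for lo in range(50,170,15):
        b=near&(h[...,2]<80)&(c[...,2]>lo)&(c[...,2]<lo+15)
        if b.sum()>3: print(lo,b.sum(),c[b].mean(0),c[b].min(0),c[b].max(0))
E
```

```text
top orange 38 [ 459.9 -291.4   90.5] [ 451.4 -303.1   59.9] [ 466.8 -267.   197.1]
65 6 [ 471.  -270.2   73.1] [ 466.8 -288.9   68.6] [ 474.9 -264.8   78.8]
80 9 [ 471.  -269.5   87.5] [ 465.2 -289.5   80.7] [ 476.7 -259.7   94.7]
95 7 [ 467.3 -276.1  102.8] [ 456.6 -299.5   98.5] [ 477.4 -256.4  108.4]
110 44 [ 477.3 -259.9  117.9] [ 469.  -271.2  112.1] [ 496.9 -241.   123.5]
125 30 [ 471.4 -263.4  132.9] [ 462.3 -277.1  125.5] [ 477.1 -239.4  139.5]
140 25 [ 468.8 -262.3  147. ] [ 461.1 -275.1  140.2] [ 480.8 -237.1  154.8]
155 81 [ 484.5 -246.5  165.1] [ 459.9 -274.   155.1] [ 501.1 -233.3  170. ]
side orange 84 [ 461.1 -292.8   87.2] [ 453.8 -311.8   55.6] [ 468.3 -269.6  120.1]
50 8 [ 487.9 -327.3   53.2] [ 451.3 -368.1   50.1] [ 510.3 -270.4   64.6]
65 28 [ 471.4 -277.    74.1] [ 452.5 -333.6   66.4] [ 484.7 -261.    80. ]
80 50 [ 472.5 -276.1   88.3] [ 450.2 -329.2   80.1] [ 489.4 -258.8   94.8]
95 45 [ 466.  -295.4  101.8] [ 445.4 -333.9   95.5] [ 489.7 -256.6  110. ]
110 89 [ 470.1 -281.   117.7] [ 441. -348.  110.] [ 497.7 -239.1  124.3]
125 93 [ 467.6 -277.1  133.4] [ 439.  -354.8  125.7] [ 498.1 -232.8  140. ]
140 106 [ 466.7 -279.3  147.7] [ 437.8 -362.8  140.1] [ 497.5 -232.9  154.9]
155 138 [ 467.5 -274.1  162.9] [ 437.6 -363.8  155.4] [ 497.9 -231.1  170. ]
```

Emit:
move_arm(offset=[[0,0,0],[0,0,0],[0,0,0],[0,0,0],[0,0,0]], twist=[[0,0,0],[0,0,0],[0,0,0],[0,0,0],[0,0,0]], grip=[0,0,0,0,0], force=70)

```text
time: 3.7
ee_pos: [0.4701, -0.3001, 0.0839]
tcp_rot: [180.0, -0.0, -17.1]
wrist_force: [0.5, 0.2, 2.5]
opening: 0.0191
grasp_force: 68.4
```

Emit:
move_arm(offset=[[0,0,-0.5],[0,0,-2],[0,0,-3],[0,0,-3],[0,0,-3]], twist=[[0,0,0],[0,0,0],[0,0,0],[0,0,0],[0,0,0]], grip=[0,0,0,0,0])

```text
time: 4.2
ee_pos: [0.4698, -0.3, 0.1998]
tcp_rot: [-180.0, 0.0, -17.1]
wrist_force: [0.3, -1.0, -1.3]
opening: 0.0192
grasp_force: 68.3
```

```bash
python3 -c "
from h import *
plan([570,-43.5,205],12,7)"
```

```text
now [ 469.8 -300.   199.8] [-180.     0.   -17.1] t 4.2 F [ 0.3 -1.  -1.3] open 19.2 gf 68.26665759086609
off [[0.29, -3.92, -0.07], [0.58, -3.89, -0.07], [0.86, -3.84, -0.07], [1.13, -3.77, -0.07], [1.4, -3.68, -0.07], [1.66, -3.56, -0.07], [1.92, -3.43, -0.07]] tw [-0.0, 0.0, -0.073]
```

Emit:
move_arm(offset=[[0.29,-3.92,0],[0.58,-3.89,0],[0.86,-3.84,0],[1.13,-3.77,0],[1.4,-3.68,0]], twist=[[0,0,-0.073],[0,0,-0.073],[0,0,-0.073],[0,0,-0.073],[0,0,-0.073]], grip=[0,0,0,0,0])

```text
time: 4.7
ee_pos: [0.5417, -0.1153, 0.1988]
tcp_rot: [180.0, 0.0, 4.0]
wrist_force: [0.2, -0.7, -0.8]
opening: 0.0194
grasp_force: 68.6
```

Emit:
move_arm(offset=[[1.66,-3.56,0],[1.92,-3.43,0],[0,0,0.5],[0,0,0.5],[0,0,0]], twist=[[0,0,-0.073],[0,0,-0.073],[0,0,0],[0,0,0],[0,0,0]], grip=[0,0,0,0,0])

```text
time: 5.2
ee_pos: [0.5693, -0.0441, 0.1877]
tcp_rot: [-180.0, 0.1, 12.1]
wrist_force: [0.1, -0.6, 0.1]
opening: 0.0192
grasp_force: 68.8
```

```bash
python3 - <<'E'
from h import *
np.set_printoptions(precision=1,suppress=True)
plan([570,-43.5,190],12,1)
P={}
for n in("top","side"):
    p=viewer.camera(n); P[n]=p; c=cloud(p)*1000; h=cv2.cvtColor(p["color"],cv2.COLOR_RGB2HSV).astype(int)
    near=(abs(c[...,0]-570)<80)&(abs(c[...,1]+43)<60)
    o=near&(h[...,0]>5)&(h[...,0]<20)&(h[...,1]>150)&(c[...,2]>120)
    print(n,"orange",o.sum(),c[o].mean(0),c[o].min(0),c[o].max(0))
    s=near&(h[...,1]<60)&(c[...,2]>105)&(c[...,2]<155); 
    if s.sum(): print("steel",s.sum(),c[s].mean(0),c[s].min(0),c[s].max(0))
    for t,z in(("fork_foot",.111),("fork_grip",.187)):
        for r in finder.pinpoint(p,t)[:3]: print(t,round(r["p"],2),np.round(r["position"],1),at_z(p,r["position"],z)*1000)
a=cv2.resize(P["top"]['color'][150:250,260:390],(520,400)); b=cv2.resize(P["side"]['color'][150:270,270:350],(266,400))
cv2.imwrite('pics/g2.png',cv2.hconcat([a,b])[...,::-1])
E
```

```text
now [569.3 -44.1 187.7] [-180.     0.1   12.1] t 5.2 F [ 0.1 -0.6  0.1] open 19.2 gf 68.8039755821228
off [[0.08, -0.05, -0.23]] tw [-0.0, 0.002, 0.002]<stdin>:9: RuntimeWarning: Mean of empty slice.
  ret = um.true_divide(
Traceback (most recent call last):
ValueError: zero-size array to reduction operation minimum which has no identity
```

```bash
python3 - <<'E'
from h import *
np.set_printoptions(precision=1,suppress=True)
P={}
for n in("top","side"):
    p=viewer.camera(n); P[n]=p; c=cloud(p)*1000; h=cv2.cvtColor(p["color"],cv2.COLOR_RGB2HSV).astype(int)
    near=(abs(c[...,0]-570)<80)&(abs(c[...,1]+43)<60)
    o=near&(h[...,0]>5)&(h[...,0]<20)&(h[...,1]>150)&(c[...,2]>120)
    s=near&(h[...,1]<60)&(c[...,2]>105)&(c[...,2]<155)
    for k,m in(("orange",o),("steel",s)):
        if m.sum(): print(n,k,m.sum(),c[m].mean(0),c[m].min(0),c[m].max(0))
    for t,z in(("fork_foot",.111),("fork_grip",.187),("springbar",.055),("bay_axis",.055)):
        for r in finder.pinpoint(p,t)[:2]: print(t,round(r["p"],2),np.round(r["position"],1),at_z(p,r["position"],z)*1000)
a=cv2.resize(P["top"]['color'][150:250,260:390],(520,400)); b=cv2.resize(P["side"]['color'][150:270,270:350],(266,400))
cv2.imwrite('pics/g2.png',cv2.hconcat([a,b])[...,::-1])
E
```

```text
fork_foot 0.66 [448.7 225.9] [ 494.4 -347.6  111. ]
fork_grip 0.53 [457.2 225.2] [ 484.8 -338.5  187. ]
side orange 4 [552.8 -30.  229.9] [519.8 -37.2 159.7] [568.9 -13.3 438.7]
side steel 112 [567.8 -35.3 136.5] [520.2 -43.7 110.3] [588.3  15.8 153.3]
fork_foot 0.64 [363.6 179.4] [ 469.9 -156.7  111. ]
fork_foot 0.46 [315.8 198. ] [574.1 -37.3 111. ]
fork_grip 0.76 [315.8 170.8] [570.8 -35.8 187. ]
fork_grip 0.67 [360.8 153.2] [ 478.5 -155.9  187. ]
bay_axis 0.69 [319.8 216.1] [567.2 -43.   55. ]
```

View pics/g2.png

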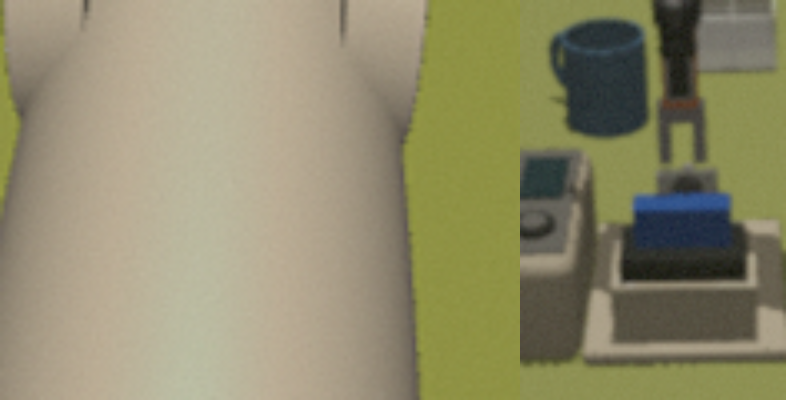

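```bash
python3 - <<'E'
from h import *
np.set_printoptions(precision=1,suppress=True)
p=viewer.camera("side"); c=cloud(p)*1000; h=cv2.cvtColor(p["color"],cv2.COLOR_RGB2HSV).astype(int)
a=np.radians(11.8); u=c[...,0]*np.cos(a)+c[...,1]*np.sin(a); v=-c[...,0]*np.sin(a)+c[...,1]*np.cos(a)
print("bay est u,v", 569.5*np.cos(a)-43.5*np.sin(a), -569.5*np.sin(a)-43.5*np.cos(a), "tcp u", 569.3*np.cos(a)-44.1*np.sin(a))
def ext(n,m):
    # edge-to-edge per image row -> centre
    L=[]
    for r in range(400):
        w=u[r][m[r]]
        if len(w)>4: L.append((w.min(),w.max()))
    L=np.array(L); 
    if len(L): print(n,m.sum(),"med lo/hi",np.median(L,0),"ctr",np.median(L.mean(1)),"v",np.median(v[m]))
near=(abs(c[...,0]-570)<50)&(abs(c[...,1]+43)<25)
ext("fork",near&(c[...,2]>108)&(c[...,2]<155)&(h[...,1]<70))
ext("crown",near&(c[...,2]>138)&(c[...,2]<155))
ext("rib",(h[...,0]>100)&(h[...,0]<125)&(h[...,1]>120)&(c[...,2]>85)&(abs(c[...,0]-556)<60)&(abs(c[...,1]-20)<40))
ext("ocheek",(abs(v+172-(-60))<300)&(h[...,1]<70)&(c[...,2]>48)&(c[...,2]<75)&(abs(c[...,0]-577)<60)&(c[...,1]<-30)&(c[...,1]>-130))
T=np.load("top0.npz"); c=T["c"]*1000; h=cv2.cvtColor(T["color"],cv2.COLOR_RGB2HSV).astype(int)
u=c[...,0]*np.cos(a)+c[...,1]*np.sin(a); v=-c[...,0]*np.sin(a)+c[...,1]*np.cos(a)
for n,z0,z1,col in(("rib",107,120,1),("cheek",63,75,0)):
    m=(c[...,2]>z0)&(c[...,2]<z1)&(abs(u-548)<40)&(abs(v+160)<110)&((h[...,1]>120)&(h[...,0]>100)&(h[...,0]<125) if col else (h[...,1]<70))
    print(n,m.sum(),"u",np.percentile(u[m],[1,99]),"v",np.percentile(v[m],[1,50,99]))
    if not col: 
        for k in(v[m]>-190,v[m]<=-190): print(k.sum(),np.percentile(u[m][k],[2,98]),np.percentile(v[m][k],[2,98]))
m=(c[...,2]>55)&((h[...,0]<6)|(h[...,0]>174))&(h[...,1]>130)&(abs(u-548)<40)&(abs(v+160)<110); print("collar u v",np.percentile(u[m],[2,98]),np.percentile(v[m],[2,98]))
E
```

```text
bay est u,v 548.5693996446616 -159.0412329350329 tcp u 548.2509285358043
fork 121 med lo/hi [533.2 562.9] ctr 547.8195976282203 v -153.71449455433088
crown 80 med lo/hi [530.5 564.7] ctr 547.592806589132 v -153.5121988954241
rib 304 med lo/hi [517.3 578.2] ctr 546.7316994701537 v -84.97694005147943
ocheek 128 med lo/hi [524.9 570.6] ctr 547.6406698258331 v -211.60644961290797
rib 261 u [514.2 582.4] v [-104.9  -94.4  -84. ]
cheek 221 u [515.9 581.5] v [-220.5 -198.8  -65.2]
93 [514.3 581.9] [-183.7  -65.1]
128 [524.9 571.5] [-220.5 -193.9]
collar u v [536.  558.4] [-176.7 -171.7]
```

Emit:
move_arm(offset=[[0,0,1.5],[0,0,1.5],[0,0,1],[0,0,0.5],[0,0,0]], twist=[[0,0,0],[0,0,0],[0,0,0],[0,0,0],[0,0,0]], grip=[0,0,0,0,0])

```text
time: 6.3
ee_pos: [0.5693, -0.0435, 0.1424]
tcp_rot: [-180.0, 0.1, 12.2]
wrist_force: [0.1, 0.3, -0.7]
opening: 0.0195
grasp_force: 68.8
```

Emit:
move_arm(offset=[[0,0,0.5],[0,0,0.6],[0,0,0.6],[0,0,0.6],[0,0,0]], twist=[[0,0,0],[0,0,0],[0,0,0],[0,0,0],[0,0,0]], grip=[0,0,0,0,0])

```text
time: 6.8
ee_pos: [0.5694, -0.0435, 0.1196]
tcp_rot: [-180.0, 0.1, 12.2]
wrist_force: [0.0, -0.4, -1.3]
opening: 0.0194
grasp_force: 68.8
```

Emit:
move_arm(offset=[[0,0.4,0],[0,0.4,0],[0,0.4,0],[0,0.4,0],[0,0.3,0]], twist=[[0,0,0],[0,0,0],[0,0,0],[0,0,0],[0,0,0]], grip=[0,0,0,0,0])

```text
time: 7.3
ee_pos: [0.5738, -0.0621, 0.1207]
tcp_rot: [-179.9, 0.0, 12.2]
wrist_force: [-2.2, 4.7, 0.1]
opening: 0.0194
grasp_force: 68.8
```

Emit:
move_arm(offset=[[0,0.2,0],[0,0.2,0],[0,0,0]], twist=[[0,0,0],[0,0,0],[0,0,0]], grip=[0,0,0])

```text
time: 7.6
ee_pos: [0.5746, -0.0661, 0.1207]
tcp_rot: [-180.0, 0.0, 12.2]
wrist_force: [-1.2, 5.2, -1.0]
opening: 0.0194
grasp_force: 68.8
```

```bash
cat > rib.py <<'E'
from h import *
np.set_printoptions(precision=1,suppress=True)
o=bot.get_obs(); print(np.round(o["ee_pos"]*1000,1),o["time"],o["wrist_force"])
for n in("side","top"):
    p=viewer.camera(n); c=cloud(p)*1000; h=cv2.cvtColor(p["color"],cv2.COLOR_RGB2HSV).astype(int)
    m=(h[...,0]>100)&(h[...,0]<125)&(h[...,1]>120)&(c[...,2]>85)&(abs(c[...,0]-556)<60)&(abs(c[...,1]-20)<50)
    if m.sum()<20: print(n,"hidden"); continue
    top=m&(c[...,2]>np.percentile(c[m][:,2],98)-6)
    print(n,m.sum(),"z",np.percentile(c[m][:,2],[50,95,99]),cv2.minAreaRect(c[top][:,:2].astype(np.float32)))
E
python3 rib.py
```

```text
[574.6 -66.1 120.7] 7.6 [-1.2  5.2 -1. ]
side 336 z [125.1 132.6 133.5] ((555.8927612304688, 20.349563598632812), (63.34548568725586, 25.210845947265625), 10.659429550170898)
top hidden
```

Emit:
move_arm(offset=[[0,-0.6,0],[0,-0.6,0],[0,-0.6,0],[0,-0.5,0],[0,0,0]], twist=[[0,0,0],[0,0,0],[0,0,0],[0,0,0],[0,0,0]], grip=[0,0,0,0,0])

```text
time: 8.2
ee_pos: [0.5702, -0.0432, 0.121]
tcp_rot: [179.9, -0.0, 12.2]
wrist_force: [0.3, 0.4, -0.9]
opening: 0.0191
grasp_force: 69.0
```

Emit:
move_arm(offset=[[0,0,-1],[0,0,-2],[0,0,-2.5],[0,0,-2.5],[0,0,-1]], twist=[[0,0,0],[0,0,0],[0,0,0],[0,0,0],[0,0,0]], grip=[0,0,0,0,0])

```text
time: 8.7
ee_pos: [0.5708, -0.044, 0.2141]
tcp_rot: [179.9, -0.2, 12.2]
wrist_force: [0.2, 0.3, -0.8]
opening: 0.0193
grasp_force: 69.0
```

```bash
python3 rib.py; python3 -c "
from h import *
plan([470,-300,200],-17,7)"
```

```text
[570.8 -44.  214.1] 8.7 [ 0.2  0.3 -0.8]
side 304 z [125.9 132.9 133.5] ((555.282958984375, 23.269004821777344), (63.22792434692383, 21.210004806518555), 11.705873489379883)
top hidden
now [570.7 -43.9 212.5] [179.9  -0.2  12.2] t 8.8 F [ 0.6 -0.3 -1.5] open 19.0 gf 69.0289306640625
off [[-2.18, 3.27, 0.18], [-1.93, 3.42, 0.18], [-1.68, 3.55, 0.18], [-1.42, 3.67, 0.18], [-1.15, 3.76, 0.18], [-0.87, 3.83, 0.18], [-0.59, 3.89, 0.18]] tw [0.0, -0.0, 0.073]
```

Emit:
move_arm(offset=[[-2.18,3.27,0.18],[-1.93,3.42,0.18],[-1.68,3.55,0.18],[-1.42,3.67,0.18],[-1.15,3.76,0.18]], twist=[[0,0,0.073],[0,0,0.073],[0,0,0.073],[0,0,0.073],[0,0,0.073]], grip=[0,0,0,0,0])

```text
time: 9.3
ee_pos: [0.4967, -0.2277, 0.2001]
tcp_rot: [-180.0, 0.1, -8.9]
wrist_force: [0.4, -0.1, -1.3]
opening: 0.019
grasp_force: 69.0
```

Emit:
move_arm(offset=[[-0.87,3.83,0.18],[-0.59,3.89,0.18],[0,0,0],[0,0,0]], twist=[[0,0,0.073],[0,0,0.073],[0,0,0],[0,0,0]], grip=[0,0,0,0])

```text
time: 9.7
ee_pos: [0.4683, -0.3001, 0.1967]
tcp_rot: [-180.0, 0.1, -17.2]
wrist_force: [0.9, 0.1, -1.0]
opening: 0.0193
grasp_force: 69.2
```

```bash
python3 -c "
from h import *
plan([469,-299.5,145],-17,2)"
```

```text
now [ 468.3 -300.1  196.7] [-1.80e+02  1.00e-01 -1.72e+01] t 9.7 F [ 0.9  0.1 -1. ] open 19.3 gf 69.18843984603882
off [[0.03, -0.04, 2.58], [0.03, -0.04, 2.58]] tw [-0.0, 0.001, -0.002]
```

Emit:
move_arm(offset=[[0,0,2.5],[0,0,2.5],[0,0,2.5],[0,0,2],[0,0,1]], twist=[[0,0,0],[0,0,0],[0,0,0],[0,0,0],[0,0,0]], grip=[0,0,0,0,0])

```text
time: 10.2
ee_pos: [0.4686, -0.2979, 0.0906]
tcp_rot: [-179.9, 0.2, -17.0]
wrist_force: [0.7, -0.2, -0.5]
opening: 0.0191
grasp_force: 69.2
```

Emit:
move_arm(offset=[[0,0,0.3],[0,0,0.3],[0,0,0.1],[0,0,0]], twist=[[0,0,0],[0,0,0],[0,0,0],[0,0,0]], grip=[0,0,0,0])

```text
time: 10.6
ee_pos: [0.4694, -0.2997, 0.0868]
tcp_rot: [180.0, -0.1, -17.1]
wrist_force: [-0.5, -0.2, -1.3]
opening: 0.0192
grasp_force: 69.2
```

Emit:
move_arm(offset=[[0,0,0.15],[0,0,0.1],[0,0,0],[0,0,0]], twist=[[0,0,0],[0,0,0],[0,0,0],[0,0,0]], grip=[0,0,0,0])

```text
time: 11.0
ee_pos: [0.4692, -0.2997, 0.0839]
tcp_rot: [180.0, -0.0, -17.1]
wrist_force: [1.3, -0.1, 0.4]
opening: 0.0189
grasp_force: 69.4
```

Floor reached within about a millimetre; release, back up.

Emit:
move_arm(offset=[[0,0,0],[0,0,0],[0,0,0],[0,0,0]], twist=[[0,0,0],[0,0,0],[0,0,0],[0,0,0]], grip=[0.6,0.6,0.6,0.6])

```text
time: 11.4
ee_pos: [0.469, -0.2995, 0.0836]
tcp_rot: [-180.0, 0.0, -17.1]
wrist_force: [-0.2, 0.6, 1.3]
opening: 0.051
grasp_force: 0.0
```

Emit:
move_arm(offset=[[0,0,-1],[0,0,-2.5],[0,0,-3],[0,0,-4],[0,0,-4]], twist=[[0,0,0],[0,0,0],[0,0,0],[0,0,0],[0,0,0]], grip=[0.6,0.6,0.6,0.6,0.6])

```text
time: 11.9
ee_pos: [0.4687, -0.2993, 0.2307]
tcp_rot: [180.0, -0.0, -17.1]
wrist_force: [0.7, -1.5, -0.0]
opening: 0.0513
grasp_force: 0.0
```

```bash
python3 -c "
from h import *
plan([556,20.5,215],11.8,9)"
```

```text
now [ 468.7 -299.3  230.7] [180.   -0.  -17.1] t 11.9 F [ 0.7 -1.5 -0. ] open 51.3 gf 0.0
off [[-0.12, -3.68, 0.17], [0.09, -3.68, 0.17], [0.3, -3.67, 0.17], [0.5, -3.65, 0.17], [0.7, -3.62, 0.17], [0.91, -3.57, 0.17], [1.1, -3.51, 0.17], [1.3, -3.45, 0.17], [1.49, -3.37, 0.17]] tw [0.0, -0.0, -0.056]
```

Emit:
move_arm(offset=[[-0.12,-3.68,0.17],[0.09,-3.68,0.17],[0.3,-3.67,0.17],[0.5,-3.65,0.17],[0.7,-3.62,0.17]], twist=[[0,0,-0.056],[0,0,-0.056],[0,0,-0.056],[0,0,-0.056],[0,0,-0.056]], grip=[0.6,0.6,0.6,0.6,0.6])

```text
time: 12.4
ee_pos: [0.5177, -0.1205, 0.221]
tcp_rot: [180.0, -0.1, -0.9]
wrist_force: [-0.2, -0.1, 0.3]
opening: 0.0511
grasp_force: 0.0
```

```bash
python3 - <<'E'
from h import *
np.set_printoptions(precision=1,suppress=True)
for n in("top","side"):
    p=viewer.camera(n); c=cloud(p)*1000; h=cv2.cvtColor(p["color"],cv2.COLOR_RGB2HSV).astype(int)
    m=(h[...,0]>5)&(h[...,0]<20)&(h[...,1]>150)&(h[...,2]>120)&(abs(c[...,0]-470)<60)&(abs(c[...,1]+300)<60)&(c[...,2]>50)
    print(n,m.sum(),c[m].max(0) if m.any() else 0,cv2.minAreaRect(c[m&(c[...,2]>98)][:,:2].astype(np.float32)) if (m&(c[...,2]>98)).sum()>5 else "")
    m=(h[...,0]>100)&(h[...,0]<125)&(h[...,1]>120)&(c[...,2]>125)&(abs(c[...,0]-556)<60)&(abs(c[...,1]-20)<50)
    if m.sum()>20:
        print("rib",m.sum(),cv2.minAreaRect(c[m][:,:2].astype(np.float32)))
E
```

```text
top 1 [ 469.8 -310.7  104.6] 
rib 276 ((556.2384643554688, 19.888427734375), (69.94613647460938, 21.356128692626953), 11.779048919677734)
side 27 [ 480.7 -287.   110.1] ((467.5932922363281, -296.5302734375), (18.97641372680664, 24.46352195739746), 64.23977661132812)
rib 156 ((554.8260498046875, 21.634571075439453), (64.83740997314453, 22.75942039489746), 15.711090087890625)
```

Emit:
move_arm(offset=[[0.91,-3.57,0.17],[1.1,-3.51,0.17],[1.3,-3.45,0.17],[1.49,-3.37,0.17],[0,0,0]], twist=[[0,0,-0.056],[0,0,-0.056],[0,0,-0.056],[0,0,-0.056],[0,0,0]], grip=[0.6,0.6,0.6,0.6,0.6])

```text
time: 13.0
ee_pos: [0.5569, 0.0231, 0.2134]
tcp_rot: [-180.0, -0.0, 12.1]
wrist_force: [-0.7, 0.0, -0.3]
opening: 0.0512
grasp_force: 0.0
```

Emit:
move_arm(offset=[[0,0,0],[0,0,0]], twist=[[0,0,0],[0,0,0]], grip=[0.6,0.6])

```text
time: 13.2
ee_pos: [0.5562, 0.0193, 0.2137]
tcp_rot: [180.0, -0.0, 11.7]
wrist_force: [-0.4, -0.0, 0.2]
opening: 0.0509
grasp_force: 0.0
```

```bash
python3 -c "
from h import *
plan([555.9,20,126],11.8,4)"
```

```text
now [556.2  19.3 213.7] [180.   -0.   11.7] t 13.2 F [-0.4 -0.   0.2] open 50.9 gf 0.0
off [[-0.01, -0.02, 2.19], [-0.01, -0.02, 2.19], [-0.01, -0.02, 2.19], [-0.0, -0.02, 2.19]] tw [0.0, -0.0, -0.0]
```

Emit:
move_arm(offset=[[0,0,2.5],[0,0,2.5],[0,0,2],[0,0,1.2],[0,0,0.5]], twist=[[0,0,0],[0,0,0],[0,0,0],[0,0,0],[0,0,0]], grip=[0.6,0.6,0.6,0.6,0.6])

```text
time: 13.7
ee_pos: [0.5558, 0.0193, 0.1255]
tcp_rot: [-180.0, 0.1, 11.7]
wrist_force: [-0.2, 0.9, 0.4]
opening: 0.0512
grasp_force: 0.0
```

Emit:
move_arm(offset=[[0,0,0],[0,0,0]], twist=[[0,0,0],[0,0,0]], grip=[0.6,0.6])

```text
time: 13.9
ee_pos: [0.5568, 0.02, 0.1274]
tcp_rot: [180.0, -0.1, 11.8]
wrist_force: [0.2, -0.1, 0.4]
opening: 0.051
grasp_force: 0.0
```

Emit:
move_arm(offset=[[0,0,0],[0,0,0],[0,0,0],[0,0,0],[0,0,0]], twist=[[0,0,0],[0,0,0],[0,0,0],[0,0,0],[0,0,0]], grip=[0,0,0,0,0], force=70)

```text
time: 14.4
ee_pos: [0.5566, 0.0203, 0.1267]
tcp_rot: [180.0, -0.1, 11.8]
wrist_force: [0.6, 0.1, 2.6]
opening: 0.0213
grasp_force: 69.0
```

Emit:
move_arm(offset=[[0,0,-0.5],[0,0,-1],[0,0,-1],[0,0,-1],[0,0,-1]], twist=[[0,0,0],[0,0,0],[0,0,0],[0,0,0],[0,0,0]], grip=[0,0,0,0,0])

```text
time: 14.9
ee_pos: [0.5564, 0.0203, 0.1723]
tcp_rot: [180.0, -0.0, 11.8]
wrist_force: [-0.8, -0.4, -2.6]
opening: 0.0207
grasp_force: 68.5
```

Emit:
move_arm(offset=[[0,0,-1.5],[0,0,-2],[0,0,-1.5],[0,0,0]], twist=[[0,0,0],[0,0,0],[0,0,0],[0,0,0]], grip=[0,0,0,0])

```text
time: 15.3
ee_pos: [0.5572, 0.0203, 0.2243]
tcp_rot: [180.0, -0.2, 11.8]
wrist_force: [0.2, 0.3, -3.2]
opening: 0.0208
grasp_force: 68.5
```

```bash
python3 -c "
from h import *
a=np.radians(14.2); t=np.array([477.5,327.1])+7*np.array([-np.sin(a),np.cos(a)]); print(t)
plan([*t,200],14.2,10)"
```

```text
[475.7828483  333.88611745]
now [557.2  20.3 224.3] [180.   -0.2  11.8] t 15.3 F [ 0.2  0.3 -3.2] open 20.8 gf 68.54200601577759
off [[-0.16, -3.24, 0.24], [-0.14, -3.24, 0.24], [-0.13, -3.24, 0.24], [-0.12, -3.24, 0.24], [-0.1, -3.24, 0.24], [-0.09, -3.24, 0.24], [-0.07, -3.24, 0.24], [-0.06, -3.24, 0.24], [-0.05, -3.24, 0.24], [-0.03, -3.24, 0.24]] tw [0.0, -0.0, -0.004]
```

Emit:
move_arm(offset=[[-0.16,-2,0],[-0.14,-3.24,0.2],[-0.13,-3.24,0.2],[-0.12,-3.24,0.2],[-0.1,-3.24,0.2]], twist=[[0,0,-0.004],[0,0,-0.004],[0,0,-0.004],[0,0,-0.004],[0,0,-0.004]], grip=[0,0,0,0,0])

```text
time: 15.8
ee_pos: [0.5227, 0.1446, 0.2129]
tcp_rot: [-179.0, 0.0, 15.1]
wrist_force: [0.3, -0.4, -2.4]
opening: 0.0211
grasp_force: 68.9
```

Emit:
move_arm(offset=[[-0.09,-3.24,0.2],[-0.07,-3.24,0.2],[-0.06,-3.24,0.2],[-0.05,-3.24,0.2],[-0.03,-3.24,0.2]], twist=[[0,0,-0.004],[0,0,-0.004],[0,0,-0.004],[0,0,-0.004],[0,0,-0.004]], grip=[0,0,0,0,0])

```text
time: 16.3
ee_pos: [0.4952, 0.2266, 0.2097]
tcp_rot: [-175.8, -0.0, 22.6]
wrist_force: [0.0, -0.1, -3.4]
opening: 0.0208
grasp_force: 68.9
```

Emit:
move_arm(offset=[[0,-1.2,0],[0,0,0],[0,0,0]], twist=[[0,0,0],[0,0,0],[0,0,0]], grip=[0,0,0])

```text
time: 16.6
ee_pos: [0.4934, 0.2309, 0.2107]
tcp_rot: [-175.6, -0.0, 23.0]
wrist_force: [-0.0, -0.5, -4.4]
opening: 0.0209
grasp_force: 68.9
```

```bash
python3 -c "
from h import *
plan([475.8,333.9,110],14.2,4)
p=viewer.camera('top'); q=viewer.camera('side')
a=cv2.resize(p['color'][170:290,110:240],(433,400)); b=cv2.resize(q['color'][230:400,250:410],(376,400))
cv2.imwrite('pics/g3.png',cv2.hconcat([a,b])[:,:800,::-1])"
```

```text
now [493.4 230.9 210.7] [-175.6   -0.    23. ] t 16.6 F [-0.  -0.5 -4.4] open 20.9 gf 68.91372442245483
off [[0.6, -2.34, 2.7], [0.51, -2.42, 2.66], [0.41, -2.48, 2.61], [0.31, -2.55, 2.57]] tw [-0.019, 0.001, 0.039]
```

View pics/g3.png

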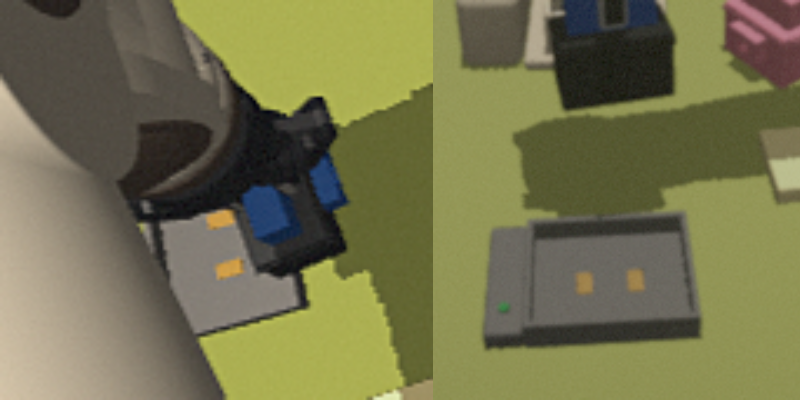

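```bash
python3 -c "
from h import *
o=bot.get_obs();print(o['q'],o['qd'],o['joint_efforts'])"
```

```text
[ 22.93670904   3.50874547   3.70580068  90.19623896   4.36834035
 179.94440309] [-0.01877503  0.04743765 -0.02641515  0.00491098  0.05954505  0.01527804] [ 3.38524058e-01 -5.24764037e+01  4.85367000e+01  2.83019588e-03
  3.26995030e-01  9.89069827e-05]
```

```bash
python3 -c "
from h import *
plan([493.4,231,212],-165.8,21)"
```

```text
now [493.5 230.6 210.7] [-175.6   -0.    23. ] t 16.7 F [-1.1  0.1 -2.8] open 20.6 gf 68.91345262527466
off [[0.0, -0.0, -0.01], [0.0, -0.0, -0.01], [0.0, -0.0, -0.01], [0.0, -0.0, -0.01], [0.0, -0.0, -0.01], [0.0, -0.0, -0.01], [0.0, -0.0, -0.01], [0.0, -0.0, -0.01], [0.0, -0.0, -0.01], [0.0, -0.0, -0.01], [0.0, -0.0, -0.01], [0.0, -0.0, -0.01], [0.0, 0.0, -0.01], [0.0, 0.0, -0.01], [0.0, 0.0, -0.01], [0.0, 0.0, -0.01], [0.0, 0.0, -0.01], [0.0, 0.0, -0.01], [0.0, 0.0, -0.01], [0.0, 0.0, -0.01], [0.0, 0.0, -0.01]] tw [-0.0, -0.005, -0.142]
```

Emit:
move_arm(offset=[[0,0,0],[0,0,0],[0,0,0],[0,0,0],[0,0,0]], twist=[[-0.077,0,-0.05],[0,0,-0.14],[0,0,-0.14],[0,0,-0.14],[0,0,-0.14]], grip=[0,0,0,0,0])

```text
time: 17.2
ee_pos: [0.4935, 0.2306, 0.2106]
tcp_rot: [179.9, -0.1, 58.3]
wrist_force: [-0.3, -0.2, -2.5]
opening: 0.0208
grasp_force: 69.3
```

```bash
python3 -c "
from h import *
plan([479.2,320.3,205],-165.8,16)"
```

```text
now [493.5 230.6 210.6] [ 1.799e+02 -1.000e-01  5.830e+01] t 17.2 F [-0.3 -0.2 -2.5] open 20.8 gf 69.30111765861511
off [[0.43, -0.37, 0.04], [0.48, -0.3, 0.04], [0.52, -0.23, 0.04], [0.55, -0.15, 0.04], [0.56, -0.07, 0.04], [0.57, 0.02, 0.04], [0.56, 0.1, 0.04], [0.54, 0.18, 0.04], [0.51, 0.26, 0.04], [0.46, 0.33, 0.04], [0.41, 0.4, 0.04], [0.34, 0.45, 0.04], [0.27, 0.5, 0.04], [0.2, 0.53, 0.04], [0.12, 0.56, 0.04], [0.03, 0.57, 0.04]] tw [0.0, 0.0, -0.148]
```

Emit:
move_arm(offset=[[0.43,-0.37,0],[0.48,-0.3,0],[0.52,-0.23,0],[0.55,-0.15,0],[0.56,-0.07,0]], twist=[[0,0,-0.148],[0,0,-0.148],[0,0,-0.148],[0,0,-0.148],[0,0,-0.148]], grip=[0,0,0,0,0])

```text
time: 17.7
ee_pos: [0.4893, 0.2588, 0.2106]
tcp_rot: [179.9, 0.0, 100.7]
wrist_force: [-0.3, 0.3, -2.7]
opening: 0.0208
grasp_force: 69.3
```

Emit:
move_arm(offset=[[0.57,0.02,0],[0.56,0.1,0],[0.54,0.18,0],[0.51,0.26,0],[0.46,0.33,0]], twist=[[0,0,-0.148],[0,0,-0.148],[0,0,-0.148],[0,0,-0.148],[0,0,-0.148]], grip=[0,0,0,0,0])

```text
time: 18.2
ee_pos: [0.485, 0.2869, 0.2106]
tcp_rot: [179.9, 0.1, 143.1]
wrist_force: [0.4, 0.4, -2.7]
opening: 0.0207
grasp_force: 69.3
```

Emit:
move_arm(offset=[[0.41,0.4,0],[0.34,0.45,0],[0.27,0.5,0],[0.2,0.53,0],[0.12,0.56,0]], twist=[[0,0,-0.148],[0,0,-0.148],[0,0,-0.148],[0,0,-0.148],[0,0,-0.148]], grip=[0,0,0,0,0])

```text
time: 18.7
ee_pos: [0.4808, 0.315, 0.2106]
tcp_rot: [180.0, 0.1, -174.5]
wrist_force: [-0.7, -0.4, -2.6]
opening: 0.0209
grasp_force: 69.3
```

Emit:
move_arm(offset=[[0.03,0.57,0],[0,0,0],[0,0,0]], twist=[[0,0,-0.148],[0,0,0],[0,0,0]], grip=[0,0,0])

```text
time: 19.0
ee_pos: [0.4799, 0.3206, 0.2106]
tcp_rot: [-180.0, 0.1, -166.6]
wrist_force: [-0.4, 0.2, -2.4]
opening: 0.0209
grasp_force: 69.2
```

```bash
python3 -c "
from h import *
plan([479.2,320.3,120],-165.8,4)"
```

```text
now [479.9 320.6 210.6] [-1.800e+02  1.000e-01 -1.666e+02] t 19.0 F [-0.4  0.2 -2.4] open 20.9 gf 69.2361831665039
off [[0.02, -0.0, 2.26], [0.02, -0.0, 2.26], [0.02, -0.0, 2.26], [0.02, -0.0, 2.26]] tw [-0.0, 0.0, -0.004]
```

Emit:
move_arm(offset=[[0,0,2],[0,0,3],[0,0,3],[0,0,2],[0,0,1]], twist=[[0,0,-0.01],[0,0,0],[0,0,0],[0,0,0],[0,0,0]], grip=[0,0,0,0,0])

```text
time: 19.5
ee_pos: [0.4793, 0.32, 0.0985]
tcp_rot: [-179.9, -0.0, -166.0]
wrist_force: [0.3, -0.5, -3.4]
opening: 0.0207
grasp_force: 69.2
```

Emit:
move_arm(offset=[[0,0,0.3],[0,0,0.2],[0,0,0],[0,0,0]], twist=[[0,0,0],[0,0,0],[0,0,0],[0,0,0]], grip=[0,0,0,0])

```text
time: 19.9
ee_pos: [0.4804, 0.3214, 0.0967]
tcp_rot: [180.0, 0.2, -165.8]
wrist_force: [0.1, 0.2, -2.1]
opening: 0.0209
grasp_force: 69.2
```

```bash
python3 -c "
from h import *
plan([479.2,320.3,92],-165.8,1)
p=viewer.camera('top'); q=viewer.camera('side')
a=cv2.resize(p['color'][170:290,110:240],(433,400)); b=cv2.resize(q['color'][230:400,250:410],(376,400))
cv2.imwrite('pics/g4.png',cv2.hconcat([a,b])[:,:800,::-1])"
```

```text
now [480.4 321.4  96.7] [ 180.     0.2 -165.8] t 19.9 F [ 0.1  0.2 -2.1] open 20.9 gf 69.19280648231506
off [[0.14, -0.07, 0.47]] tw [0.0, 0.004, 0.0]
```

View pics/g4.png

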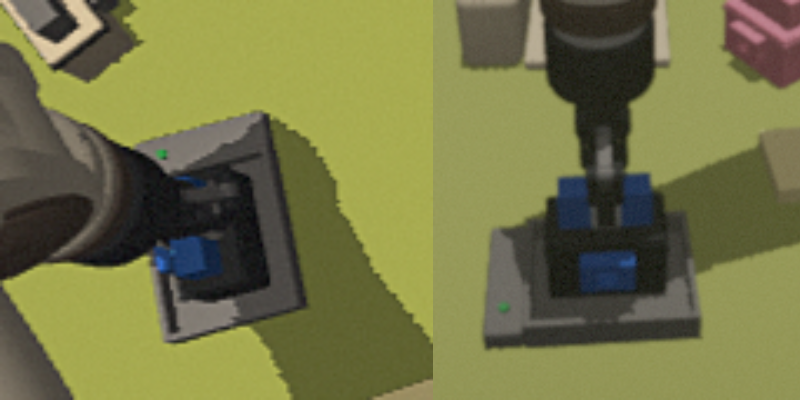

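The pack hangs inside the tray walls with its lug towards the camera (side crop about (608,270)), clear all round. Lower the last few mm slowly.

Emit:
move_arm(offset=[[0,0,0.15],[0,0,0.1],[0,0,0.1],[0,0,0],[0,0,0]], twist=[[0,0,0],[0,0,0],[0,0,0],[0,0,0],[0,0,0]], grip=[0,0,0,0,0])

```text
time: 20.5
ee_pos: [0.48, 0.3211, 0.0923]
tcp_rot: [-180.0, 0.1, -165.8]
wrist_force: [0.5, -0.9, -0.1]
opening: 0.0211
grasp_force: 69.8
```

Emit:
move_arm(offset=[[0,0,0.1],[0,0,0],[0,0,0]], twist=[[0,0,0],[0,0,0],[0,0,0]], grip=[0,0,0])

```text
time: 20.8
ee_pos: [0.4802, 0.3211, 0.0923]
tcp_rot: [180.0, 0.2, -165.8]
wrist_force: [-0.9, -1.0, 6.4]
opening: 0.0209
grasp_force: 70.7
```

Emit:
move_arm(offset=[[0,0,0],[0,0,0],[0,0,0],[0,0,0],[0,0,0]], twist=[[0,0,0],[0,0,0],[0,0,0],[0,0,0],[0,0,0]], grip=[0.5,0.6,0.6,0.6,0.6])

```text
time: 21.3
ee_pos: [0.4799, 0.3211, 0.091]
tcp_rot: [-180.0, 0.1, -165.8]
wrist_force: [-0.0, 0.2, 0.2]
opening: 0.051
grasp_force: 0.0
```

Emit:
move_arm(offset=[[0,0,-0.5],[0,0,-2],[0,0,-3],[0,0,-4],[0,0,-4]], twist=[[0,0,0],[0,0,0],[0,0,0],[0,0,0],[0,0,0]], grip=[0.6,0.6,0.6,0.6,0.6])

```text
time: 21.8
ee_pos: [0.4794, 0.3208, 0.2277]
tcp_rot: [-180.0, 0.1, -165.8]
wrist_force: [1.6, 0.7, 0.5]
opening: 0.0515
grasp_force: 0.0
```

Emit:
move_arm(offset=[[4,0,0],[4,0,0],[4,0,0],[2,0,0],[0,0,0]], twist=[[0,0,0],[0,0,0],[0,0,0],[0,0,0],[0,0,0]], grip=[0.6,0.6,0.6,0.6,0.6])

```text
time: 22.3
ee_pos: [0.3422, 0.2862, 0.2271]
tcp_rot: [180.0, 0.2, -165.7]
wrist_force: [0.8, 0.5, 1.5]
opening: 0.0511
grasp_force: 0.0
```

```bash
python3 - <<'E'
from h import *
p=viewer.camera('top'); q=viewer.camera('side')
a=cv2.resize(p['color'][90:300,100:480],(760,420)); b=cv2.resize(q['color'][230:400,250:410],(169,180)); d=cv2.resize(q['color'][130:230,280:420],(252,180))
o=np.zeros((600,760,3),np.uint8); o[:420]=a; o[420:,:169]=b; o[420:,200:452]=d
cv2.imwrite('pics/fin.png',o[...,::-1])
for n,p in(("t",p),("s",q)):
    c=cloud(p)*1000; h=cv2.cvtColor(p["color"],cv2.COLOR_RGB2HSV).astype(int)
    m=(h[...,0]>100)&(h[...,0]<125)&(h[...,1]>120)&(c[...,2]>90)&(abs(c[...,0]-480)<60)&(abs(c[...,1]-320)<60)&(c[...,2]<120)
    if m.sum()>9: print(n,m.sum(),np.percentile(c[m][:,2],[5,50,95]),cv2.minAreaRect(c[m][:,:2].astype(np.float32)))
print(bot.get_obs()["ee_pos"])
E
```

```text
t 293 [93.22795689 96.7704728  99.72224359] ((480.93341064453125, 320.5042419433594), (70.12425994873047, 22.807180404663086), 13.905177116394043)
s 406 [91.35126147 96.65065044 98.51189014] ((479.6740417480469, 322.8890380859375), (67.05772399902344, 21.434772491455078), 13.077949523925781)
[0.34412439 0.28677388 0.22651773]
```

View pics/fin.png

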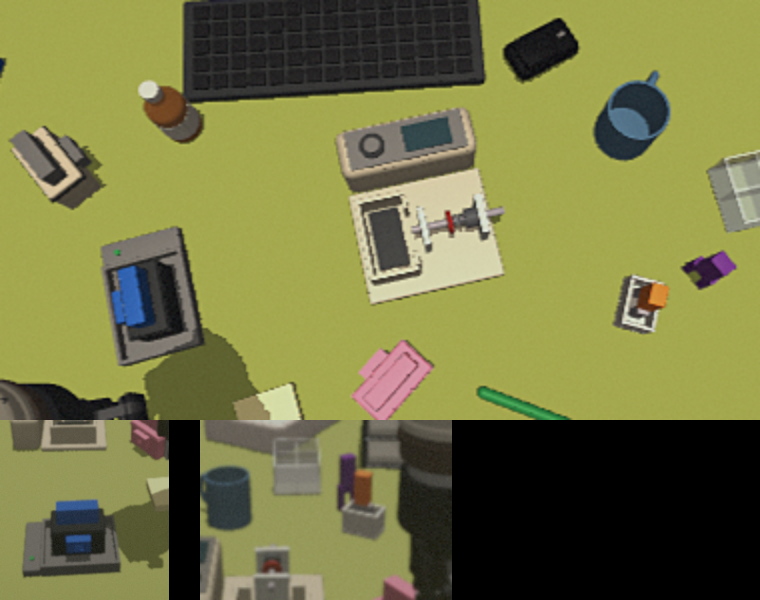

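The pack stands flat in the tray (rib top at about 98 mm, as expected with its underside on the 5 mm floor). The fork is back in its caddy, and the mug and bottle are where they were.

```bash
python3 -c "
from h import bot
print(bot.job_done())"
```

```text
the job is handed in; nothing more can be done
None
```

The job is done and handed in after about 22 s: the pack was released with the fork and now stands upright, flat on the tray floor (turned half round), the fork is back in its caddy, and the mug and bottle were not touched.

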